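Snap the filter retaining disc onto its stud and keep it pressed

TASK

One sterilising-container lid lies inside-up with its filter stud bare; the other already has its retaining disc fitted. Pick up the loose retaining disc by its knob with a gentle grip, press it level onto the bare stud until it clicks home, and keep pressing after the click, firmly but not hard (about 8 N, never over 25 N), so the rubber gasket under it stays squeezed. Finish like that, still gripping the knob and pressing down, and leave the other things alone.

Things in the scene. Friction and masses are not known exactly. Their poses are not given: they have to be found in the camera images.
- retainer: the loose retaining disc: round perforated steel plate, 80 mm diameter, 3 mm thick, 90 g, with a black hub (33 mm diameter, top 20 mm above the underside) that carries a knob. Origin: centre of the underside, z up through the knob. Lies flat, knob up, on the worktop. Socket in the underside: mouth 16 mm diameter and 4 mm deep (the snap lip), wider above.
- knob (a point): on the disc's axis, 40 mm above its underside: middle of the round black fluted knob (20 mm diameter, from 20 to 47 mm above the underside). Grip here from above; the fingertips may rest on the hub's shoulder at 20 mm and push there. 10 to 20 N on each finger is right; keep below 35 N.
- open_lid: the aluminium lid with the bare stud, 150 x 130 mm, a shallow tray 20 mm high at the rim lying inside-up, fixed to the worktop. Origin: centre of the underside, on the stud's axis; z up. Floor 5 mm thick.
- stud_tip (a point): tip of the bare steel stud in the middle of the open lid, 26.5 mm above the worktop. Stud 12.4 mm diameter, tapered tip; four sprung steel balls stand 3.8 mm out of its sides, centred 8.7 mm below the tip. Pushing the lip over them takes about 6 to 10 N, most when the underside is about 6 mm below the tip; from 12 mm below the tip the balls draw the disc down (the click) and the force drops away.
- seat (a point): point on the stud's axis at the top of the relaxed gasket, 10 mm above the worktop: the disc's underside comes here when it has just clicked home, and goes up to 4 mm lower as the gasket is squeezed. z up.
- gasket (a joint): black rubber gasket ring (75 mm outer diameter) round the stud, which springs: 0 relaxed, grows to 0.004 m as it is squeezed down; 2.5 N per mm after 1 N, hard stop at 4 mm (11 N). Pressing with about 8 N squeezes it about 2.8 mm; at least 1.2 mm (4 N) is wanted at the end.
- closed_lid: the other lid, same size, fixed to the worktop, with a retaining disc already fitted on its stud: leave it alone. Origin: centre of the underside; its knob reaches 57 mm above the worktop.
- gallipot_2: bystander: small steel cup, 59 mm diameter, 38 mm high, loose. Origin: centre of the underside.
- blade_box: bystander: small carton 48 x 92 x 43 mm, loose. Origin: centre of the underside.

How it is judged:
On the way, in this order (a step that is already met when the one before it is completed fails the run):
1. the disc is lifted clear of the worktop by the fingers (height (world z) of retainer above 0.03 m and contact force between the fingers and retainer above 1 N), for 0.1 s.
2. the disc is clicked home over the stud's balls, level (z of retainer in the frame of seat below 0.001 m and horizontal distance between retainer and seat below 0.004 m and angle between the z axis of retainer and the z axis of seat, either way round below 0.08 rad), for 0.2 s.
At the end, for the whole second after the job is handed in: The disc sits level (within 0.08 rad) and centred (4 mm) on the open lid's stud, clicked past the balls (underside no more than 1 mm above the seat), at rest, with the fingers still on it pressing it down so that the gasket stays squeezed by at least 1.2 mm (all of step 2 and value of joint gasket above 0.0012 m and contact force between the fingers and retainer above 4 N and linear speed of retainer below 0.02 m/s); the arm keeps its last pose, push and grip.
It fails at once if the disc is squeezed too hard (both fingers together over 90 N) (contact force between the fingers and retainer above 90 N).
It fails at once if the disc is pressed too hard on the open lid (over 30 N) (contact force between retainer and open_lid above 30 N).
It fails at once if the closed lid is pushed (contact force between any of the arm, the fingers, retainer and closed_lid above 5 N).
It fails at once if the steel cup or the carton is disturbed (distance of any of gallipot_2, blade_box from where it was at the start of the episode above 0.03 m).
It also fails if it takes over 48 s, if anything falls off the work surface, if the arm or the gripper's body presses on something with over 40 N, if the wrist force passes 120 N, or if a joint passes its speed limit or range.

ROBOT

A 7-joint arm with a two-finger parallel gripper is mounted at the origin on a cart in front of the work surface, level with it; the furniture and walls round the work are solid. World frame = base frame: x ahead of the robot, y to its left, z up, the work surface at z = 0. Lengths are in m, angles in rad, forces in N, time in s.
With the tool pointing down it reaches from about 0.425 to 0.925 m from the base axis. Payload 6.8 kg.
Tool frame: the origin (TCP) lies on the centre line of the jaws, within the pads' length; the fingertips stand 25 mm ahead of it and the grasp point (between the pads) lies 6 mm ahead of it; z points along the fingers, y is the line along which they close (so a half turn about z gives the same grasp; the last joint's range is limited). The gripper opens to 85 mm and grips with 20 to 120 N. Pads are 22 mm wide; open, the fingers measure 114 mm over their backs; the gripper's body (76 mm by 85 mm) begins 54 mm behind the grasp point. The pads swing forward as they close: fully open they stand 13 mm farther back than shut.
Start: joints at [-0.108, 0.477, 0.022, 1.555, -0.011, 1.109, -0.083], TCP at [0.675, 0, 0.256] pointing down, gripper open.
Joint ranges: [-2.96, 2.96], [-0.34, 2.1], [-1.41, 1.46], [0.24, 2.44], [-1.37, 4.51], [0.17, 1.92], [-2.96, 2.96]. Speed limits (rad/s): [2.39, 2.39, 3.14, 3.14, 3.14, 3.14, 3.14].

INTERFACE

Orientations are given as a rotation vector (axis times angle).
In Python, from bench import status, imaging, workorder gives the robot as it stands.
- The arm moves only by the tool send_rows, never from a script. Its argument "steps" is a list of rows, each an object of numbers: "dx", "dy", "dz": the shift along the tool's x, y, z in cm; "yaw": the turn about the tool's z in degrees; "gripper": the opening, from 0 (shut) to 1 (fully open). A call has 1 to 5 rows; each row is the pose to reach, as a shift and turn from the pose commanded when the call began, along the tool's axes at that moment; what a row does not reach only later rows make up. A row lasts 1/8 s, in which the tool goes at most 62.5 mm and 10.7 degrees, less where a joint would pass 70% of its speed; a pose out of reach is approached as far as the arm can. A call with a gripper value outside its range is refused whole. The fingers move at their own pace and stop on an object; "force" is the grip in N (left out, the last holds). Time passes only in rows, so rows that repeat a pose let the fingers close. It gives the time, the measured TCP pose, the force, the opening and the grip force at its end, in the units of the state.
- status.get_obs(): the state, without advancing time (a new reading comes with each control period).
- imaging.grab_frame(name): name is "scene" or "side" or "wrist"; returns a dict with "color" (384x512x3 uint8, red, green, blue), "depth" (384x512 float32, m along the optical axis (not along the pixel's ray), 0 where there is no reading), "K" (3x3 intrinsics, pixels), "R" (3x3) and "t" (3): a world point X has camera coordinates R X + t. Camera axes: x right, y down, z forward; pixel columns grow to the right and rows downward; lengths in m; the calibration is good to about 2 mm. A picture is of the moment at which its call begins.
- workorder.hand_in(): hands the job in; it is judged then, once.
The state is a dict: "clock": time; "joints": joint angles; "qvel": joint speeds; "tau": joint torques, N m; "tcp_pos": TCP position; "orientation": TCP orientation; "contact_force": force on the tool from outside, world axes, zero at the start; "moment": the same for the moment, N m; "grip_width": finger opening in m; "gripper_force": force on a finger pad.
Only numpy, scipy, OpenCV 4.12 (cv2) and the standard library are available. Lean on these libraries where they do the work, as an engineer would, in place of code of your own. Each camera call takes 0.05 s, during which the arm holds its last target. There are 200 camera calls.

## Working session

There is one attempt and no reset: what is moved stays moved. The work goes in short steps, Python scripts to look and compute and a tool call to move; the robot and the scene stay as the last step left them, time stands still between calls to the robot, and variables do not carry over. Pictures are saved under pics/ and viewed, at most 13 in all, crops included, and the job is handed in when it is done.

Besides the shell and the picture viewer there is one more tool, called after ">>>" in YAML: its name, and indented under it one key for each argument. send_rows: Moves the arm, as the interface text tells. Its arguments: {"type":"object","properties":{"steps":{"type":"array"},"force":{"type":"number"}},"required":["steps"]}

```bash
mkdir -p pics; ls
python3 - <<'E'
from bench import status, imaging
import cv2, numpy as np
o=status.get_obs(); print({k:np.round(v,3) for k,v in o.items()})
fs={n:imaging.grab_frame(n) for n in("scene","side","wrist")}
for n,f in fs.items():
    np.savez(f'{n}0.npz',**f); print(n,f['K'].round(1).tolist(),f['R'].round(3).tolist(),f['t'].round(3))
im=np.hstack([fs[n]['color'] for n in("scene","side")])
cv2.imwrite('pics/a.png',cv2.resize(im,(800,300))[:,:,::-1]); cv2.imwrite('pics/scene.png',fs['scene']['color'][:,:,::-1]); cv2.imwrite('pics/w.png',fs['wrist']['color'][:,:,::-1])
E
```

```text
pics
{'clock': np.float64(0.0), 'joints': array([-0.108,  0.478,  0.022,  1.556, -0.011,  1.109, -0.083]), 'qvel': array([ 0.,  0., -0.,  0., -0.,  0.,  0.]), 'tau': array([-1.0000e-03, -5.9644e+01,  1.6080e+00, -2.8119e+01,  1.2000e-02,
        9.0000e-03,  0.0000e+00]), 'tcp_pos': array([ 0.674, -0.   ,  0.255]), 'orientation': array([-2.221e+00, -2.221e+00,  2.000e-03]), 'contact_force': array([ 1.023, -0.629,  0.023]), 'moment': array([-0.006,  0.042, -0.011]), 'gripper_force': np.float64(0.0), 'grip_width': np.float64(0.086)}
scene [[482.6, 0.0, 247.8], [0.0, 482.6, 189.4], [0.0, 0.0, 1.0]] [[0.667, -0.745, 0.001], [-0.482, -0.433, -0.762], [0.568, 0.508, -0.648]] [-0.403  0.314  1.052]
side [[438.5, 0.0, 253.9], [0.0, 438.5, 191.4], [0.0, 0.0, 1.0]] [[0.991, -0.136, 0.017], [-0.031, -0.344, -0.939], [0.133, 0.929, -0.345]] [-0.585  0.094  0.847]
wrist [[324.4, 0.0, 256.0], [0.0, 324.4, 188.3], [0.0, 0.0, 1.0]] [[1.0, -0.001, -0.002], [-0.001, -0.952, 0.305], [-0.003, -0.305, -0.952]] [-0.676 -0.039  0.38 ]
```

View pics/scene.png

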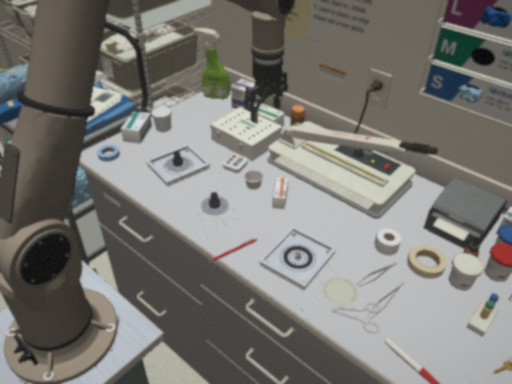

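View pics/w.png

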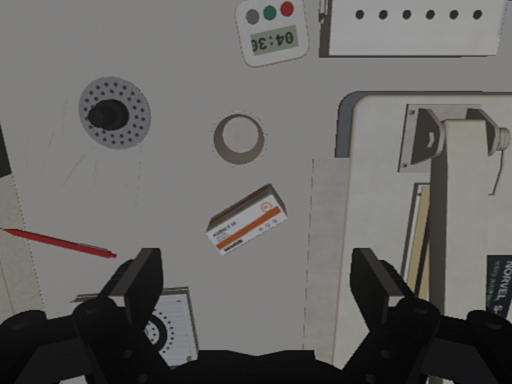

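View pics/a.png

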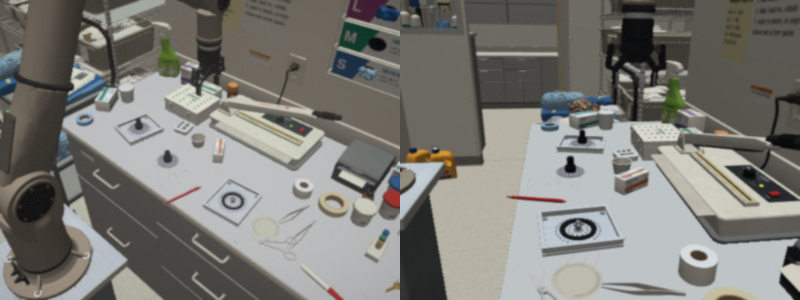

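```bash
cat > h.py <<'E'
import numpy as np, cv2
def ray(f,u,v):
    d=np.linalg.inv(f['K'])@[u,v,1.0]; return -f['R'].T@f['t'], f['R'].T@d
def on_plane(f,u,v,z):
    c,d=ray(f,u,v); return c+d*(z-c[2])/d[2]
def tri(obs):
    A=np.zeros((3,3));b=np.zeros(3);r=[]
    for f,u,v in obs:
        c,d=ray(f,u,v); d=d/np.linalg.norm(d); P=np.eye(3)-np.outer(d,d); A+=P;b+=P@c;r.append((c,P))
    x=np.linalg.solve(A,b); return x,[np.linalg.norm(P@(x-c)) for c,P in r]
def cloud(f):
    h,w=f['depth'].shape; v,u=np.mgrid[:h,:w]
    p=(np.linalg.inv(f['K'])@np.stack([u.ravel(),v.ravel(),np.ones(h*w)]))*f['depth'].ravel()
    return ((f['R'].T@(p-f['t'][:,None])).T).reshape(h,w,3)
def blobs(f,roi,thr,amin=20):
    x0,y0,x1,y1=roi; g=cv2.cvtColor(f['color'],cv2.COLOR_RGB2GRAY)[y0:y1,x0:x1]
    m=(g<thr).astype(np.uint8); cs,_=cv2.findContours(m,cv2.RETR_EXTERNAL,cv2.CHAIN_APPROX_NONE)
    return [c+[[x0,y0]] for c in sorted(cs,key=cv2.contourArea,reverse=True) if cv2.contourArea(c)>amin]
E
python3 - <<'E'
from h import *
F={n:dict(np.load(n+'0.npz')) for n in('scene','side','wrist')}
rk={'scene':(195,180,235,215),'side':(195,180,245,235),'wrist':(78,85,150,145)}
rg={'scene':(275,235,322,275),'side':(195,260,265,315)}
ob=[]
for n,r in rk.items():
    f=F[n];b=blobs(f,r,60)
    c=b[0][:,0]; m=c.mean(0); M=cv2.moments(b[0]);u,v=M['m10']/M['m00'],M['m01']/M['m00'];ob.append((f,u,v))
    P=cloud(f)[r[1]:r[3],r[0]:r[2]].reshape(-1,3); P=P[f['depth'][r[1]:r[3],r[0]:r[2]].ravel()>0]
    t=P[P[:,2]>P[:,2].max()-.006]
    print(n,len(b),(round(u),round(v)),cv2.boundingRect(b[0]),'top z',np.percentile(P[:,2],[50,98,100]).round(4),t.mean(0).round(4),len(t))
print('knob centroid',tri(ob)[0].round(4),np.round(tri(ob)[1],4))
ob=[]
for n,r in rg.items():
    f=F[n];b=blobs(f,r,70)
    e=cv2.fitEllipse(cv2.convexHull(b[0]));ob.append((f,*e[0]))
    print(n,np.round(e[0],1),np.round(e[1],1),on_plane(f,*e[0],.010).round(4))
    P=cloud(f)[r[1]:r[3],r[0]:r[2]].reshape(-1,3);t=P[P[:,2]>.018];print(np.percentile(P[:,2],[10,50,90,100]).round(4),t.mean(0).round(4),len(t))
print('gasket',tri(ob)[0].round(4),np.round(tri(ob)[1],4))
E
```

```text
scene 1 (214, 201) (211, 195, 8, 12) top z [0.0005 0.041  0.0479] [0.5121 0.0467 0.0448] 25
side 2 (218, 212) (211, 201, 14, 20) top z [0.0003 0.0366 0.0467] [0.5162 0.0422 0.044 ] 38
wrist 1 (108, 115) (85, 99, 44, 32) top z [0.0025 0.0456 0.0481] [0.5194 0.0465 0.0449] 298
knob centroid [0.5167 0.0474 0.0162] [0.002  0.0017 0.0011]Traceback (most recent call last):
  File "<stdin>", line 16, in <module>
IndexError: list index out of range
```

Run:
```python
from h import *
F={n:dict(np.load(n+'0.npz')) for n in('scene','side','wrist')}
for nm,n,u,v,z in[('lid','scene',298,257,.01),('lid','side',227,293,.01),('lidw','wrist',150,335,.01),('closed','scene',178,162,.03),('cup','wrist',240,140,.02),('carton','wrist',247,222,.03),('disc','wrist',115,112,.003)]:
    print(nm,n,on_plane(F[n],u,v,z).round(3))
```

```text
lid scene [ 0.511 -0.252  0.01 ]
lid side [ 0.514 -0.256  0.01 ]
lidw wrist [ 0.53 -0.25  0.01]
closed scene [0.557 0.245 0.03 ]
cup wrist [0.659 0.02  0.02 ]
carton wrist [ 0.666 -0.073  0.03 ]
disc wrist [0.519 0.048 0.003]
```

>>> send_rows:
  steps:
    - {"dx": -4.2,"dy": -3.2}
    - {"dx": -8.4,"dy": -6.5}
    - {"dx": -12.6,"dy": -9.7}
    - {"dx": -16.8,"dy": -13}
    - {"dx": -21,"dy": -16.2}

```text
validation failed for argument at $.st...
```

>>> send_rows:
  steps:
    - {"dx": 0}
    - {"dx": 0}
    - {"dx": 0}
    - {"dx": 0}

```text
validation failed for argument at $.st...
```

Run:
```python
from bench import status, imaging
from h import *
f=imaging.grab_frame('wrist'); np.savez('wl1.npz',**f)
o=status.get_obs(); print(o['clock'],o['tcp_pos'].round(4),o['orientation'].round(3),o['joints'].round(2),o['contact_force'].round(2))
cv2.imwrite('pics/wl1.png',f['color'][:,:,::-1])
```

```text
0.2 [ 0.6747 -0.      0.2557] [-2.221e+00 -2.221e+00  1.000e-03] [-0.11  0.48  0.02  1.56 -0.01  1.11 -0.08] [-0.93 -0.58 -0.12]
```

View pics/wl1.png

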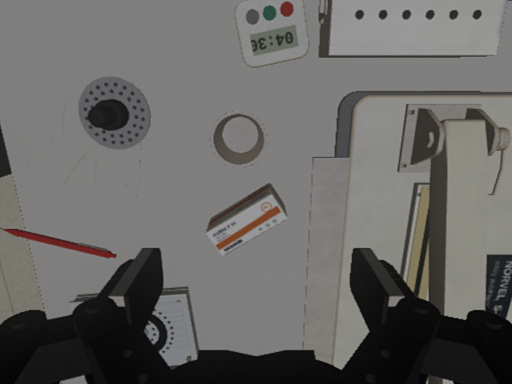

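The arm did not move, because both calls were refused and this picture matches the first. Rows probably need every field.

>>> send_rows:
  steps:
    - {"dx": -4.2,"dy": -3.2,"dz": 0,"yaw": 0,"gripper": 1}
    - {"dx": -8.4,"dy": -6.5,"dz": 0,"yaw": 0,"gripper": 1}
    - {"dx": -12.6,"dy": -9.7,"dz": 0,"yaw": 0,"gripper": 1}
    - {"dx": -16.8,"dy": -13,"dz": 0,"yaw": 0,"gripper": 1}
    - {"dx": -21,"dy": -16.2,"dz": 0,"yaw": 0,"gripper": 1}

```text
clock: 0.82
tcp_pos: [0.5117, -0.2113, 0.2563]
orientation: [2.221, 2.221, -0.0]
contact_force: [0.0, -0.0, -0.1]
grip_width: 0.0855
gripper_force: 0.0
```

>>> send_rows:
  steps:
    - {"dx": 0,"dy": 0,"dz": 0,"yaw": 0,"gripper": 1}
    - {"dx": 0,"dy": 0,"dz": 0,"yaw": 0,"gripper": 1}
    - {"dx": 0,"dy": 0,"dz": 0,"yaw": 0,"gripper": 1}

```text
clock: 1.2
tcp_pos: [0.5139, -0.2086, 0.2562]
orientation: [-2.219, -2.224, -0.001]
contact_force: [0.8, 0.1, -0.0]
grip_width: 0.0856
gripper_force: 0.0
```

Run:
```python
from bench import status, imaging
from h import *
f=imaging.grab_frame('wrist'); np.savez('wl1.npz',**f)
o=status.get_obs(); print(o['clock'],o['tcp_pos'].round(4),o['orientation'].round(3),o['joints'].round(2),o['contact_force'].round(2))
cv2.imwrite('pics/wl2.png',f['color'][:,:,::-1])
```

```text
1.25 [ 0.5139 -0.2086  0.2562] [-2.219e+00 -2.224e+00 -1.000e-03] [ 0.2   0.28  0.09  1.85 -0.03  1.01  0.3 ] [0.24 0.03 0.13]
```

View pics/wl2.png

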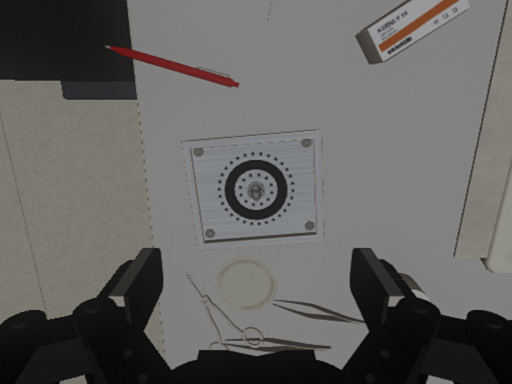

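>>> send_rows:
  steps:
    - {"dx": 3,"dy": 0,"dz": 0,"yaw": 0,"gripper": 1}
    - {"dx": 6,"dy": 0,"dz": 0,"yaw": 0,"gripper": 1}
    - {"dx": 6,"dy": 0,"dz": 0,"yaw": 0,"gripper": 1}
    - {"dx": 6,"dy": 0,"dz": 0,"yaw": 0,"gripper": 1}
    - {"dx": 6,"dy": 0,"dz": 0,"yaw": 0,"gripper": 1}

```text
clock: 1.88
tcp_pos: [0.513, -0.1508, 0.2563]
orientation: [2.222, 2.22, -0.0]
contact_force: [0.3, -0.4, -0.8]
grip_width: 0.0854
gripper_force: 0.0
```

Run:
```python
from bench import status, imaging
from h import *
f2=imaging.grab_frame('wrist'); np.savez('wl2.npz',**f2); f1=dict(np.load('wl1.npz'))
o=status.get_obs(); print(o['tcp_pos'].round(4))
obs=[];tip=[]
for f,r in((f1,(215,150,300,230)),(f2,(210,195,305,305))):
    b=blobs(f,r,60); e=cv2.fitEllipse(cv2.convexHull(b[0])); print(len(b),np.round(e,1) if 0 else (np.round(e[0],1),np.round(e[1],1)),on_plane(f,*e[0],.010).round(4)); obs.append((f,*e[0]))
    P=cloud(f)[r[1]:r[3],r[0]:r[2]].reshape(-1,3); t=P[P[:,2]>.02]; print('depth tip',t.mean(0).round(4),t[:,2].max().round(4),len(t), 'gasket z',np.median(P[(np.hypot(*(P[:,:2]-on_plane(f,*e[0],.010)[:2]).T)<.033)&(np.hypot(*(P[:,:2]-on_plane(f,*e[0],.010)[:2]).T)>.026),2]).round(4))
x,r=tri(obs);print('gasket tri',x.round(4),np.round(r,4))
a=[cv2.resize(f['color'][int(v)-50:int(v)+50,int(u)-50:int(u)+50],(400,400),interpolation=cv2.INTER_CUBIC) for f,u,v in obs]
cv2.imwrite('pics/stud.png',np.hstack(a)[:,:,::-1]);print([(int(u)-50,int(v)-50) for f,u,v in obs])
```

```text
[ 0.513  -0.1508  0.2563]
1 (array([255.6, 189.2]), array([59.4, 61.8])) [ 0.5155 -0.2483  0.01  ]
depth tip [ 0.5159 -0.2201  0.1103] 0.3729 148 gasket z 0.0089
2 (array([256.5, 233.4]), array([54.5, 59.3])) [ 0.5154 -0.2479  0.01  ]
depth tip [ 0.5144 -0.2317  0.0958] 0.3729 218 gasket z 0.0088
gasket tri [ 0.5154 -0.2491  0.0074] [0.0001 0.0001]
[(205, 139), (206, 183)]
```

View pics/stud.png

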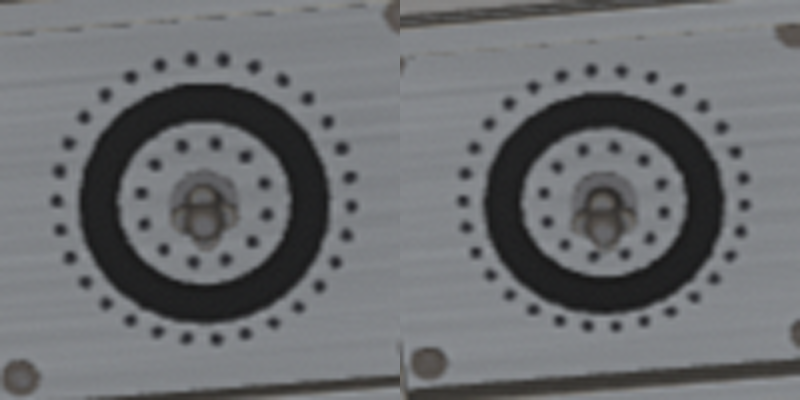

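>>> send_rows:
  steps:
    - {"dx": 5,"dy": 0.2,"dz": 0,"yaw": 0,"gripper": 1}
    - {"dx": 11,"dy": 0.4,"dz": 0,"yaw": 0,"gripper": 1}
    - {"dx": 17,"dy": 0.4,"dz": 0,"yaw": 0,"gripper": 1}
    - {"dx": 21,"dy": 0.4,"dz": 0,"yaw": 0,"gripper": 1}
    - {"dx": 23.6,"dy": 0.4,"dz": 0,"yaw": 0,"gripper": 1}

```text
clock: 2.55
tcp_pos: [0.517, 0.088, 0.2564]
orientation: [-2.219, -2.223, -0.001]
contact_force: [0.2, -1.1, -0.2]
grip_width: 0.0854
gripper_force: 0.0
```

>>> send_rows:
  steps:
    - {"dx": 0,"dy": 0,"dz": 0,"yaw": 0,"gripper": 0.65}
    - {"dx": 0,"dy": 0,"dz": 0,"yaw": 0,"gripper": 0.65}
    - {"dx": 0,"dy": 0,"dz": 0,"yaw": 0,"gripper": 0.65}
  force: 20

```text
clock: 2.92
tcp_pos: [0.5172, 0.0842, 0.2563]
orientation: [2.224, 2.218, -0.001]
contact_force: [0.6, 0.7, -0.2]
grip_width: 0.0553
gripper_force: 0.0
```

Run:
```python
from bench import status, imaging
from h import *
f=imaging.grab_frame('wrist'); np.savez('wd1.npz',**f)
o=status.get_obs(); print(o['tcp_pos'].round(4),o['orientation'].round(3),o['grip_width'],o['joints'].round(2))
def proj(f,X):
    p=f['K']@(f['R']@X+f['t']); return p[:2]/p[2]
f1=dict(np.load('wl1.npz')); print('tip px',proj(f1,np.array([.5154,-.2482,.0265])).round(1),'cam',(-f1['R'].T@f1['t']).round(3),(-f['R'].T@f['t']).round(3))
u,v=proj(f,np.array([.519,.047,.003])); print(u,v)
C=cloud(f); m=(C[...,2]>.012)&(C[...,2]<.06)&(np.hypot(C[...,0]-.519,C[...,1]-.047)<.03)
P=C[m]; t=P[P[:,2]>.044]; print('top',t.mean(0).round(4),len(t),P[:,2].max().round(4)); 
t=P[(P[:,2]>.0175)&(P[:,2]<.022)];print('hub',len(t))
cv2.imwrite('pics/wd1.png',cv2.resize(f['color'][100:280,150:360],None,fx=3,fy=3,interpolation=cv2.INTER_CUBIC)[:,:,::-1])
```

```text
[0.5172 0.0845 0.2563] [ 2.224  2.219 -0.   ] 0.05552204634189007 [-0.21  0.23 -0.08  1.91  0.02  1.   -0.31]
tip px [255.5 193.6] cam [ 0.516 -0.131  0.373] [0.52  0.162 0.373]
256.0586956199556 185.13409218878914
top [0.518  0.0467 0.0453] 184 0.0482
hub 257
```

View pics/wd1.png

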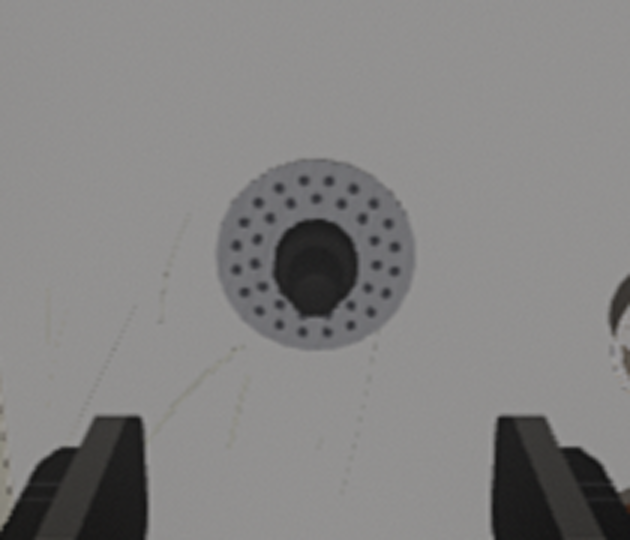

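>>> send_rows:
  steps:
    - {"dx": -2,"dy": 0,"dz": 4,"yaw": 0,"gripper": 0.65}
    - {"dx": -3.9,"dy": 0,"dz": 9,"yaw": 0,"gripper": 0.65}
    - {"dx": -3.9,"dy": 0,"dz": 13,"yaw": 0,"gripper": 0.65}
    - {"dx": -3.9,"dy": 0,"dz": 16,"yaw": 0,"gripper": 0.65}
    - {"dx": -3.9,"dy": 0,"dz": 16,"yaw": 0,"gripper": 0.65}
  force: 20

```text
clock: 3.6
tcp_pos: [0.5154, 0.0459, 0.0946]
orientation: [-2.221, -2.218, 0.006]
contact_force: [0.1, -0.5, 0.7]
grip_width: 0.0554
gripper_force: 0.0
```

>>> send_rows:
  steps:
    - {"dx": 0,"dy": 0,"dz": 1,"yaw": 0,"gripper": 0.65}
    - {"dx": 0,"dy": 0,"dz": 3,"yaw": 0,"gripper": 0.65}
    - {"dx": 0,"dy": 0,"dz": 4.5,"yaw": 0,"gripper": 0.65}
    - {"dx": 0,"dy": 0,"dz": 4.8,"yaw": 0,"gripper": 0.65}
    - {"dx": 0,"dy": 0,"dz": 4.8,"yaw": 0,"gripper": 0.65}
  force: 20

```text
clock: 4.22
tcp_pos: [0.5173, 0.0471, 0.0486]
orientation: [2.221, 2.221, 0.001]
contact_force: [0.4, -0.3, 0.4]
grip_width: 0.0556
gripper_force: 0.0
```

Run:
```python
from bench import status, imaging
import cv2,numpy as np
o=status.get_obs(); print(o['tcp_pos'].round(4),o['contact_force'].round(2),o['grip_width'])
s=imaging.grab_frame('side')['color'];w=imaging.grab_frame('wrist')['color'];print(status.get_obs()['tcp_pos'].round(4))
cv2.imwrite('pics/g.png',np.hstack([cv2.resize(s[140:260,150:290],(400,343)),cv2.resize(w,(400,343))])[:,:,::-1])
```

```text
[0.5173 0.0471 0.0486] [ 0.37 -0.26  0.42] 0.05560992262069162
[0.5175 0.0471 0.0489]
```

View pics/g.png

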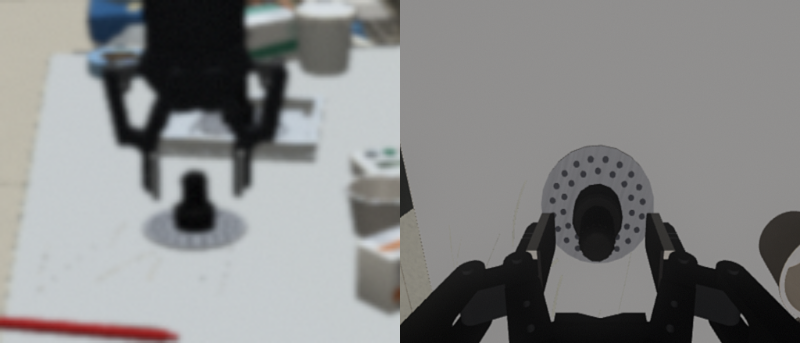

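The fingers straddle the knob symmetrically. In the side crop they are at about x 152 and 243 and the knob is at 195, with the tips just above the hub shoulder. I'll close gently.

>>> send_rows:
  steps:
    - {"dx": 0,"dy": 0,"dz": 0,"yaw": 0,"gripper": 0.3}
    - {"dx": 0,"dy": 0,"dz": 0,"yaw": 0,"gripper": 0.2}
    - {"dx": 0,"dy": 0,"dz": 0,"yaw": 0,"gripper": 0.1}
    - {"dx": 0,"dy": 0,"dz": 0,"yaw": 0,"gripper": 0.1}
    - {"dx": 0,"dy": 0,"dz": 0,"yaw": 0,"gripper": 0.1}
  force: 20

```text
clock: 4.95
tcp_pos: [0.5172, 0.0471, 0.0487]
orientation: [2.221, 2.221, 0.001]
contact_force: [-2.2, -0.2, 5.4]
grip_width: 0.0192
gripper_force: 20.6
```

>>> send_rows:
  steps:
    - {"dx": 0,"dy": 0,"dz": 0,"yaw": 0,"gripper": 0.1}
    - {"dx": 0,"dy": 0,"dz": 0,"yaw": 0,"gripper": 0.1}
    - {"dx": 0,"dy": 0,"dz": 0,"yaw": 0,"gripper": 0.1}
  force: 20

```text
clock: 5.32
tcp_pos: [0.5172, 0.047, 0.0487]
orientation: [2.221, 2.221, 0.001]
contact_force: [-0.4, -0.4, 5.8]
grip_width: 0.0193
gripper_force: 20.6
```

>>> send_rows:
  steps:
    - {"dx": 0,"dy": 0,"dz": -1,"yaw": 0,"gripper": 0.1}
    - {"dx": 0,"dy": 0,"dz": -3,"yaw": 0,"gripper": 0.1}
    - {"dx": 0,"dy": 0,"dz": -5,"yaw": 0,"gripper": 0.1}
    - {"dx": 0,"dy": 0,"dz": -7,"yaw": 0,"gripper": 0.1}
    - {"dx": 0,"dy": 0,"dz": -8,"yaw": 0,"gripper": 0.1}
  force: 20

```text
clock: 5.95
tcp_pos: [0.5174, 0.0471, 0.1296]
orientation: [2.221, 2.221, 0.002]
contact_force: [-0.1, 1.2, -0.1]
grip_width: 0.0194
gripper_force: 20.1
```

>>> send_rows:
  steps:
    - {"dx": 0,"dy": 0,"dz": 0,"yaw": 0,"gripper": 0.1}
    - {"dx": 0,"dy": 0,"dz": 0,"yaw": 0,"gripper": 0.1}
    - {"dx": 0,"dy": 0,"dz": 0,"yaw": 0,"gripper": 0.1}
  force: 20

```text
clock: 6.32
tcp_pos: [0.5165, 0.0469, 0.1276]
orientation: [-2.221, -2.221, 0.002]
contact_force: [-0.1, 0.3, -0.5]
grip_width: 0.019
gripper_force: 20.1
```

Run:
```python
from bench import status, imaging
from h import *
f=imaging.grab_frame('wrist');np.savez('wh.npz',**f);s=imaging.grab_frame('side')['color']
o=status.get_obs(); print(o['clock'],o['tcp_pos'].round(4),o['contact_force'].round(2),o['gripper_force'])
x,y,z=o['tcp_pos']
C=cloud(f);m=(np.hypot(C[...,0]-x,C[...,1]-y)<.039)&(C[...,2]>z-.055)&(C[...,2]<z-.035)&(np.hypot(C[...,0]-x,C[...,1]-y)>.02)
P=C[m];A=np.c_[P[:,:2]-[x,y],np.ones(len(P))];print('plate plane',len(P),np.linalg.lstsq(A,P[:,2],rcond=None)[0].round(4),P.mean(0).round(4))
cv2.imwrite('pics/l.png',np.hstack([cv2.resize(s[90:250,140:300],(400,400)),cv2.resize(f['color'][100:384,100:384],(400,400))])[:,:,::-1])
```

```text
6.425 [0.5167 0.047  0.1277] [-0.33 -0.29 -1.41] 20.148321390151978
plate plane 6974 [-0.0037 -0.0009  0.0811] [0.517  0.0613 0.0811]
```

View pics/l.png

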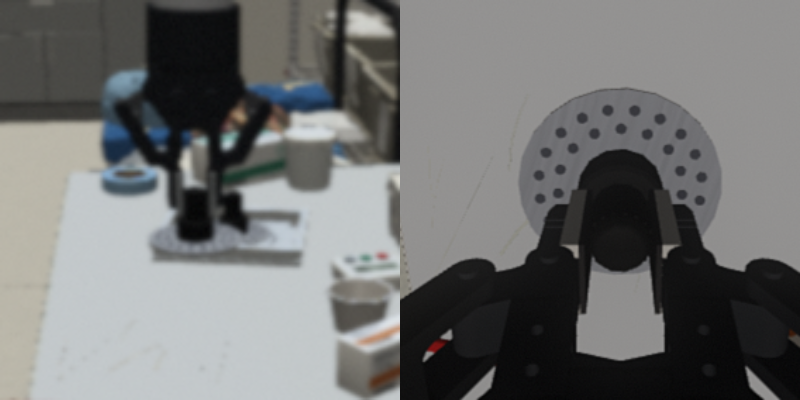

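Run:
```python
from h import *
from scipy.optimize import least_squares
def disc(f,x,y,z):
    C=cloud(f);g=(abs(C[...,2]-z)<.006)&(np.hypot(C[...,0]-x,C[...,1]-y)<.05)
    c=max(cv2.findContours(g.astype(np.uint8),cv2.RETR_EXTERNAL,cv2.CHAIN_APPROX_NONE)[0],key=cv2.contourArea)[:,0]
    P=np.array([on_plane(f,u,v,z)[:2] for u,v in c]); P=P[np.hypot(P[:,0]-x,P[:,1]-y)>.036]; P=P[P[:,1]>y-.005]
    r=least_squares(lambda p:np.hypot(P[:,0]-p[0],P[:,1]-p[1])-p[2],[x,y,.04],loss='soft_l1',f_scale=.0005)
    return r.x.round(4),len(P)
f=dict(np.load('wh.npz')); print('held',disc(f,.517,.047,.081),'cam',(-f['R'].T@f['t']).round(4))
f=dict(np.load('wd1.npz'))
hsv=cv2.cvtColor(f['color'],cv2.COLOR_RGB2LAB).astype(int)[...,2][155:225,215:300]; 
m=(hsv<126).astype(np.uint8); c=max(cv2.findContours(m,cv2.RETR_EXTERNAL,cv2.CHAIN_APPROX_NONE)[0],key=cv2.contourArea)+[[215,155]]
e=cv2.fitEllipse(cv2.convexHull(c));print('table',np.round(e[0],1),np.round(e[1],1),on_plane(f,*e[0],.003).round(4))
for n in('wl1','wl2'):
    f=dict(np.load(n+'.npz'));print(n,'cam',(-f['R'].T@f['t']).round(4),'R0',f['R'][0].round(4))
```

```text
held (array([0.5187, 0.0464, 0.0394]), 219) cam [0.519  0.1244 0.2442]
table [231.5 196.5] [3.2 3.2] [0.4893 0.0328 0.003 ]
wl1 cam [ 0.516  -0.1312  0.3729] R0 [ 1.0e+00  1.1e-03 -4.0e-04]
wl2 cam [ 0.5154 -0.0734  0.3729] R0 [ 1.0e+00 -2.5e-03 -6.0e-04]
```

>>> send_rows:
  steps:
    - {"dx": -3,"dy": 0,"dz": 0,"yaw": 0,"gripper": 0.1}
    - {"dx": -7,"dy": 0,"dz": 0,"yaw": 0,"gripper": 0.1}
    - {"dx": -11,"dy": -0.1,"dz": 0,"yaw": 0,"gripper": 0.1}
    - {"dx": -15,"dy": -0.2,"dz": 0,"yaw": 0,"gripper": 0.1}
    - {"dx": -19,"dy": -0.3,"dz": 0,"yaw": 0,"gripper": 0.1}
  force: 20

```text
clock: 7.05
tcp_pos: [0.5138, -0.1442, 0.128]
orientation: [-2.221, -2.221, 0.0]
contact_force: [0.9, 0.2, -0.6]
grip_width: 0.0191
gripper_force: 20.1
```

>>> send_rows:
  steps:
    - {"dx": -4,"dy": 0,"dz": 0,"yaw": 0,"gripper": 0.1}
    - {"dx": -8,"dy": 0,"dz": 0,"yaw": 0,"gripper": 0.1}
    - {"dx": -10.5,"dy": 0,"dz": 0,"yaw": 0,"gripper": 0.1}
    - {"dx": -10.5,"dy": 0,"dz": 0,"yaw": 0,"gripper": 0.1}
    - {"dx": -10.5,"dy": 0,"dz": 0,"yaw": 0,"gripper": 0.1}
  force: 20

```text
clock: 7.68
tcp_pos: [0.514, -0.2468, 0.1279]
orientation: [-2.22, -2.222, -0.0]
contact_force: [-0.6, -0.1, -2.0]
grip_width: 0.0192
gripper_force: 20.1
```

>>> send_rows:
  steps:
    - {"dx": 0,"dy": 0,"dz": 1,"yaw": 0,"gripper": 0.1}
    - {"dx": 0,"dy": 0,"dz": 2,"yaw": 0,"gripper": 0.1}
    - {"dx": 0,"dy": 0,"dz": 3,"yaw": 0,"gripper": 0.1}
    - {"dx": 0,"dy": 0,"dz": 3,"yaw": 0,"gripper": 0.1}
    - {"dx": 0,"dy": 0,"dz": 3,"yaw": 0,"gripper": 0.1}
  force: 20

```text
clock: 8.3
tcp_pos: [0.5141, -0.248, 0.0983]
orientation: [2.221, 2.221, 0.0]
contact_force: [-0.4, -0.4, -0.9]
grip_width: 0.0188
gripper_force: 20.1
```

Run:
```python
from bench import status, imaging
from h import *
F={n:imaging.grab_frame(n) for n in('side','scene')}
o=status.get_obs(); print(o['clock'],o['tcp_pos'].round(4),o['contact_force'].round(2),o['gripper_force'],o['orientation'].round(3))
for n in F:np.savez(n+'1.npz',**F[n])
a=[]
for n,(x,y) in(('side',(175,225)),('scene',(248,190))):
    old=np.load(n+'0.npz')['color']
    a.append(np.vstack([cv2.resize(i[y:y+90,x:x+110],(400,300),interpolation=cv2.INTER_CUBIC) for i in(old,F[n]['color'])]))
cv2.imwrite('pics/hov.png',np.hstack(a)[:,:,::-1])
```

```text
8.4 [ 0.5143 -0.2481  0.0986] [ 0.38 -0.02 -0.55] 20.148522555828094 [2.221 2.221 0.   ]
```

View pics/hov.png

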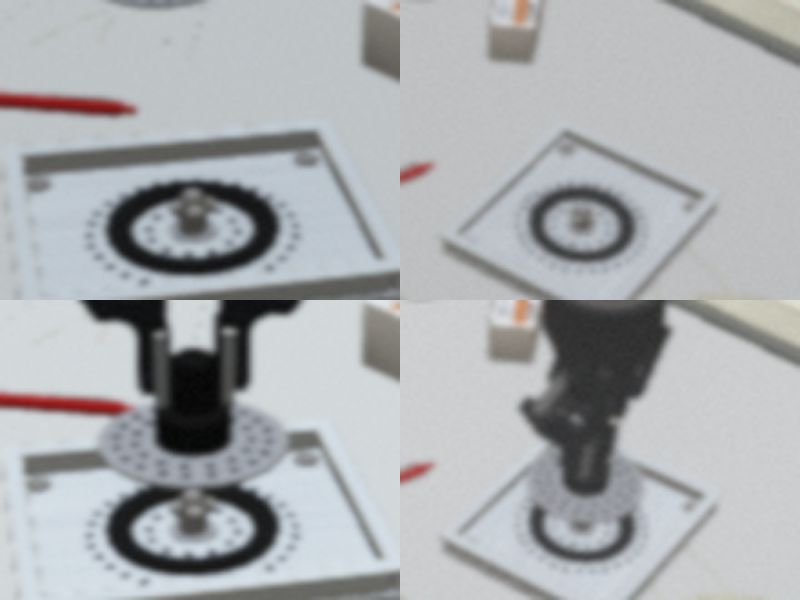

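Run:
```python
from h import *
def circ(f,x,y,z,r):
    a=np.linspace(0,6.283,721);X=np.c_[x+r*np.cos(a),y+r*np.sin(a),0*a+z];p=(f['K']@(f['R']@X.T+f['t'][:,None]));p=(p[:2]/p[2]).T
    return np.array([p[:,0].min(),p[:,0].max(),p[:,1].min(),p[:,1].max()]).round(1)
sx,sy=110/400,90/300
M={'side':((175,225),[98,289,100,188],[107,279,180,274]),'scene':((248,190),[128,242,None,223],[130,235,185,263])}
for n,((x0,y0),d,g) in M.items():
    f=dict(np.load(n+'1.npz'))
    px=lambda q:[None if v is None else round((x0+v*sx) if i<2 else (y0+v*sy),1) for i,v in enumerate(q)]
    print(n,'gasket meas',px(g),'pred',circ(f,.5154,-.2482,.01,.0375))
    print(n,'disc meas',px(d),'pred(centred)',circ(f,.5154,-.2482,.0505,.04), '1mm x',circ(f,.5164,-.2482,.0505,.04),'1mm y',circ(f,.5154,-.2472,.0505,.04))
```

```text
side gasket meas [204.4, 251.7, 279.0, 307.2] pred [203.4 251.8 277.4 304.3]
side disc meas [201.9, 254.5, 255.0, 281.4] pred(centred) [201.2 253.9 254.6 281.3] 1mm x [201.8 254.5 254.6 281.3] 1mm y [201.1 253.8 254.3 281. ]
scene gasket meas [283.8, 312.6, 245.5, 268.9] pred [283.1 313.1 244.3 266.8]
scene disc meas [283.2, 314.6, None, 256.9] pred(centred) [282.9 315.5 232.6 256.5] 1mm x [283.1 315.8 232.3 256.3] 1mm y [282.6 315.2 232.4 256.3]
```

Run:
```python
from h import *
f1=dict(np.load('wl1.npz'));f2=dict(np.load('wl2.npz'))
for f,u,v,z in((f1,255.9,192.2,.0178),(f1,256.2,194.5,.0265),(f2,257,235.2,.0178),(f2,257,240,.0265)): print(z,on_plane(f,u,v,z).round(4))
# gasket inner edge (top rim on near side hides none): white hole inside ring
for f,(u,v) in((f1,(255,189)),(f2,(256,233))):
    g=cv2.GaussianBlur(cv2.cvtColor(f['color'],cv2.COLOR_RGB2GRAY),(3,3),0); m=(g<75).astype(np.uint8)[v-45:v+45,u-45:u+45]
    cs,h=cv2.findContours(m,cv2.RETR_CCOMP,cv2.CHAIN_APPROX_NONE)
    for c,hh in zip(cs,h[0]):
        if cv2.contourArea(c)>400:
            e=cv2.fitEllipse(c);p=(e[0][0]+u-45,e[0][1]+v-45);print('inner' if hh[3]>=0 else 'outer',np.round(e[1],1),on_plane(f,*p,.01).round(4))
# blobs in side/scene: same
for n,(x0,y0,x1,y1) in(('side',(190,265,270,315)),('scene',(272,235,325,275))):
    f=dict(np.load(n+'0.npz'));g=cv2.cvtColor(f['color'],cv2.COLOR_RGB2GRAY);k=cv2.resize(g[y0:y1,x0:x1],None,fx=4,fy=4,interpolation=cv2.INTER_CUBIC)
    cs,h=cv2.findContours((k<105).astype(np.uint8),cv2.RETR_CCOMP,cv2.CHAIN_APPROX_NONE)
    for c,hh in zip(cs,h[0]):
        if cv2.contourArea(c)>1500:
            e=cv2.fitEllipse(c);p=(e[0][0]/4+x0,e[0][1]/4+y0);print(n,'inner' if hh[3]>=0 else 'outer',np.round(p,1),np.round(np.array(e[1])/4,1),on_plane(f,*p,.01).round(4))
```

```text
0.0178 [ 0.5158 -0.2494  0.0178]
0.0265 [ 0.5162 -0.2492  0.0265]
0.0178 [ 0.5159 -0.2466  0.0178]
0.0265 [ 0.5159 -0.2486  0.0265]
outer [59.  61.5] [ 0.5154 -0.2483  0.01  ]
inner [41.8 44.1] [ 0.5155 -0.2482  0.01  ]
outer [54.  58.9] [ 0.5154 -0.2478  0.01  ]
inner [38.1 42.3] [ 0.5154 -0.2475  0.01  ]
side outer [264.3 312.1] [ 4.2 69.6] [ 0.563  -0.3105  0.01  ]
side outer [227.9 293.3] [28.2 47.4] [ 0.515 -0.257  0.01 ]
side inner [228.  293.9] [16.8 34.2] [ 0.5149 -0.2587  0.01  ]
side outer [220.6 270.9] [  3.9 139.7] [ 0.5082 -0.189   0.01  ]
scene outer [298.  257.2] [21.7 28.2] [ 0.5101 -0.252   0.01  ]
scene inner [297.9 257.6] [16.1 21.9] [ 0.5091 -0.2525  0.01  ]
```

>>> send_rows:
  steps:
    - {"dx": 0,"dy": 0,"dz": 0.8,"yaw": 0,"gripper": 0.1}
    - {"dx": 0,"dy": 0,"dz": 1.6,"yaw": 0,"gripper": 0.1}
    - {"dx": 0,"dy": 0,"dz": 2.2,"yaw": 0,"gripper": 0.1}
    - {"dx": 0,"dy": 0,"dz": 2.2,"yaw": 0,"gripper": 0.1}
    - {"dx": 0,"dy": 0,"dz": 2.2,"yaw": 0,"gripper": 0.1}
  force: 20

```text
clock: 9.02
tcp_pos: [0.5141, -0.248, 0.0763]
orientation: [2.221, 2.221, 0.0]
contact_force: [-0.6, -0.0, -1.3]
grip_width: 0.0187
gripper_force: 20.1
```

>>> send_rows:
  steps:
    - {"dx": 0,"dy": 0,"dz": 0.1,"yaw": 0,"gripper": 0.1}
    - {"dx": 0,"dy": 0,"dz": 0.2,"yaw": 0,"gripper": 0.1}
    - {"dx": 0,"dy": 0,"dz": 0.3,"yaw": 0,"gripper": 0.1}
    - {"dx": 0,"dy": 0,"dz": 0.3,"yaw": 0,"gripper": 0.1}
  force: 20

```text
clock: 9.52
tcp_pos: [0.514, -0.248, 0.0732]
orientation: [-2.221, -2.221, 0.0]
contact_force: [0.4, 0.3, -1.1]
grip_width: 0.0193
gripper_force: 20.1
```

>>> send_rows:
  steps:
    - {"dx": 0,"dy": 0,"dz": 0.1,"yaw": 0,"gripper": 0.1}
    - {"dx": 0,"dy": 0,"dz": 0.2,"yaw": 0,"gripper": 0.1}
    - {"dx": 0,"dy": 0,"dz": 0.3,"yaw": 0,"gripper": 0.1}
    - {"dx": 0,"dy": 0,"dz": 0.3,"yaw": 0,"gripper": 0.1}
  force: 20

```text
clock: 10.02
tcp_pos: [0.514, -0.248, 0.0702]
orientation: [-2.222, -2.221, 0.0]
contact_force: [-0.5, 0.1, 0.2]
grip_width: 0.0193
gripper_force: 20.1
```

>>> send_rows:
  steps:
    - {"dx": 0,"dy": 0,"dz": 0.1,"yaw": 0,"gripper": 0.1}
    - {"dx": 0,"dy": 0,"dz": 0.2,"yaw": 0,"gripper": 0.1}
    - {"dx": 0,"dy": 0,"dz": 0.3,"yaw": 0,"gripper": 0.1}
    - {"dx": 0,"dy": 0,"dz": 0.3,"yaw": 0,"gripper": 0.1}
  force: 20

```text
clock: 10.52
tcp_pos: [0.5143, -0.2488, 0.0679]
orientation: [2.221, 2.22, -0.0]
contact_force: [-2.0, -1.8, 5.3]
grip_width: 0.0191
gripper_force: 20.6
```

>>> send_rows:
  steps:
    - {"dx": -0.03,"dy": -0.03,"dz": 0.1,"yaw": 0,"gripper": 0.1}
    - {"dx": -0.03,"dy": -0.03,"dz": 0.2,"yaw": 0,"gripper": 0.1}
    - {"dx": -0.03,"dy": -0.03,"dz": 0.2,"yaw": 0,"gripper": 0.1}
  force: 20

```text
clock: 10.9
tcp_pos: [0.5137, -0.2486, 0.0651]
orientation: [2.221, 2.221, -0.0]
contact_force: [0.7, -2.0, -0.6]
grip_width: 0.0192
gripper_force: 20.1
```

>>> send_rows:
  steps:
    - {"dx": 0,"dy": 0,"dz": 0.1,"yaw": 0,"gripper": 0.1}
    - {"dx": 0,"dy": 0,"dz": 0.2,"yaw": 0,"gripper": 0.1}
    - {"dx": 0,"dy": 0,"dz": 0.2,"yaw": 0,"gripper": 0.1}
  force: 20

```text
clock: 11.28
tcp_pos: [0.5136, -0.2484, 0.063]
orientation: [-2.222, -2.221, 0.0]
contact_force: [0.9, -3.2, -3.3]
grip_width: 0.0189
gripper_force: 20.0
```

>>> send_rows:
  steps:
    - {"dx": -0.05,"dy": 0,"dz": 0.15,"yaw": 0,"gripper": 0.1}
    - {"dx": -0.05,"dy": 0,"dz": 0.3,"yaw": 0,"gripper": 0.1}
    - {"dx": -0.05,"dy": 0,"dz": 0.4,"yaw": 0,"gripper": 0.1}
    - {"dx": -0.05,"dy": 0,"dz": 0.4,"yaw": 0,"gripper": 0.1}
  force: 20

```text
clock: 11.78
tcp_pos: [0.5136, -0.2482, 0.0591]
orientation: [-2.22, -2.221, -0.0]
contact_force: [-0.0, -0.6, -2.3]
grip_width: 0.0194
gripper_force: 20.0
```

>>> send_rows:
  steps:
    - {"dx": 0,"dy": 0,"dz": 0.1,"yaw": 0,"gripper": 0.1}
    - {"dx": 0,"dy": 0,"dz": 0.1,"yaw": 0,"gripper": 0.1}
    - {"dx": 0,"dy": 0,"dz": 0.1,"yaw": 0,"gripper": 0.1}
  force: 20

```text
clock: 12.15
tcp_pos: [0.5138, -0.2486, 0.0585]
orientation: [2.221, 2.222, 0.0]
contact_force: [0.4, 0.8, 0.5]
grip_width: 0.0193
gripper_force: 20.2
```

>>> send_rows:
  steps:
    - {"dx": 0,"dy": 0,"dz": 0.1,"yaw": 0,"gripper": 0.1}
    - {"dx": 0,"dy": 0,"dz": 0.2,"yaw": 0,"gripper": 0.1}
    - {"dx": 0,"dy": 0,"dz": 0.2,"yaw": 0,"gripper": 0.1}
    - {"dx": 0,"dy": 0,"dz": 0.2,"yaw": 0,"gripper": 0.1}
  force: 20

```text
clock: 12.65
tcp_pos: [0.5139, -0.2487, 0.0568]
orientation: [2.221, 2.221, 0.001]
contact_force: [-2.2, 1.4, 6.6]
grip_width: 0.0192
gripper_force: 20.8
```

>>> send_rows:
  steps:
    - {"dx": 0,"dy": 0,"dz": 0.06,"yaw": 0,"gripper": 0.1}
    - {"dx": 0,"dy": 0,"dz": 0.06,"yaw": 0,"gripper": 0.1}
    - {"dx": 0,"dy": 0,"dz": 0.06,"yaw": 0,"gripper": 0.1}
    - {"dx": 0,"dy": 0,"dz": 0.06,"yaw": 0,"gripper": 0.1}
    - {"dx": 0,"dy": 0,"dz": 0.06,"yaw": 0,"gripper": 0.1}
  force: 20

```text
clock: 13.28
tcp_pos: [0.514, -0.2487, 0.0567]
orientation: [2.221, 2.221, 0.001]
contact_force: [-3.6, 2.7, 11.0]
grip_width: 0.0189
gripper_force: 21.1
```

Run:
```python
from bench import status, imaging
from h import *
for i in range(4):
    f=imaging.grab_frame('wrist' if i<3 else 'side');o=status.get_obs();print(o['clock'],o['tcp_pos'].round(4),o['contact_force'].round(2),o['gripper_force'].round(1),o['qvel'].round(3).max())
    if i==2: w=f
x,y,z=o['tcp_pos'];C=cloud(w);r=np.hypot(C[...,0]-x,C[...,1]-y);m=(r<.037)&(r>.02)&(C[...,2]>.004)&(C[...,2]<.02)
P=C[m];A=np.c_[P[:,:2]-[x,y],np.ones(len(P))];print('plate',len(P),np.linalg.lstsq(A,P[:,2],rcond=None)[0].round(4))
cv2.imwrite('pics/end.png',np.hstack([cv2.resize(f['color'][200:330,160:300],(400,371)),cv2.resize(w['color'],(400,371))])[:,:,::-1])
```

```text
Traceback (most recent call last):
AttributeError: 'float' object has no attribute 'round'
```

Run:
```python
from bench import status, imaging
from h import *
for i in range(4):
    f=imaging.grab_frame('wrist' if i<3 else 'side');o=status.get_obs();print(o['clock'],o['tcp_pos'].round(4),o['contact_force'].round(2),o['moment'].round(2),np.round(o['gripper_force'],1))
    if i==2: w=f
x,y,z=o['tcp_pos'];C=cloud(w);r=np.hypot(C[...,0]-x,C[...,1]-y);m=(r<.037)&(r>.02)&(C[...,2]>.004)&(C[...,2]<.02)
P=C[m];A=np.c_[P[:,:2]-[x,y],np.ones(len(P))];print('plate',len(P),np.linalg.lstsq(A,P[:,2],rcond=None)[0].round(4))
L=C[(abs(C[...,0]-x)<.06)&(C[...,1]>y+.046)&(C[...,1]<y+.056)];print('floor z',np.percentile(L[:,2],[10,50,90]).round(4))
cv2.imwrite('pics/end.png',np.hstack([cv2.resize(f['color'][200:330,160:300],(400,371)),cv2.resize(w['color'],(400,371))])[:,:,::-1])
```

```text
13.375 [ 0.514  -0.2487  0.0566] [-3.76  2.43 11.93] [ 0.49  0.68 -0.02] 21.1
13.425 [ 0.514  -0.2487  0.0567] [-3.61  2.29 10.76] [0.52 0.74 0.01] 21.1
13.475 [ 0.514  -0.2487  0.0567] [-3.61  2.75 11.03] [0.54 0.7  0.06] 21.1
13.525 [ 0.514  -0.2487  0.0567] [-3.21  2.29 11.59] [ 0.49  0.68 -0.01] 21.1
plate 6110 [-0.0031  0.001   0.0102]
floor z [0.0034 0.0043 0.0185]
```

View pics/end.png

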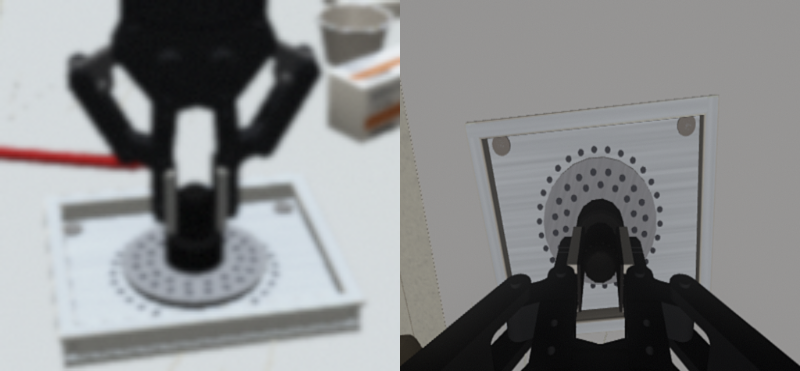

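The picture shows the disc seated level inside the lid, at side crop (195,270), with the cup and carton untouched. Plate height and TCP both put the gasket squeeze at about 2 mm. There is a small sideways load, so I'll shift slightly to relieve it.

>>> send_rows:
  steps:
    - {"dx": 0.02,"dy": -0.02,"dz": 0,"yaw": 0,"gripper": 0.1}
    - {"dx": 0.03,"dy": -0.04,"dz": 0,"yaw": 0,"gripper": 0.1}
    - {"dx": 0.03,"dy": -0.04,"dz": 0,"yaw": 0,"gripper": 0.1}
    - {"dx": 0.03,"dy": -0.04,"dz": 0,"yaw": 0,"gripper": 0.1}
    - {"dx": 0.03,"dy": -0.04,"dz": 0,"yaw": 0,"gripper": 0.1}
  force: 20

```text
clock: 14.15
tcp_pos: [0.5139, -0.2487, 0.0567]
orientation: [2.221, 2.221, 0.001]
contact_force: [-1.7, 1.6, 10.8]
grip_width: 0.0191
gripper_force: 21.0
```

>>> send_rows:
  steps:
    - {"dx": 0.02,"dy": -0.02,"dz": 0.01,"yaw": 0,"gripper": 0.1}
    - {"dx": 0.03,"dy": -0.04,"dz": 0.02,"yaw": 0,"gripper": 0.1}
    - {"dx": 0.03,"dy": -0.04,"dz": 0.02,"yaw": 0,"gripper": 0.1}
    - {"dx": 0.03,"dy": -0.04,"dz": 0.02,"yaw": 0,"gripper": 0.1}
    - {"dx": 0.03,"dy": -0.04,"dz": 0.02,"yaw": 0,"gripper": 0.1}
  force: 20

```text
clock: 14.78
tcp_pos: [0.5139, -0.2487, 0.0567]
orientation: [2.22, 2.22, 0.001]
contact_force: [-2.3, 0.8, 9.4]
grip_width: 0.0191
gripper_force: 21.1
```

```bash
python3 -c "
from bench import workorder; print(workorder.hand_in())"
```

```text
the job is handed in; nothing more can be done
None
```

The retaining disc is clicked home level on the bare stud and handed in at about 15 s, still gripped at about 21 N per finger and pressed down with about 9 to 11 N, a little over the 8 N asked, with the gasket squeezed about 2 mm by my measurements; hand-in returned no verdict.

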